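Pin a compressor foot and its packing strips to a strut-channel skid

TASK

The little black compressor stands on two loose packing strips on a strut-channel skid, all three held by one stud and fanned apart: swing the foot and both strips into line around the stud, without lifting them. Then take the red-handled pin from its rack and pass it through all three holes and into the channel nut below, until its collar sits flat on the foot, and let go. The nut was clamped by eye, so feel for it gently with the pin, swinging the pack along the slot, and never force it; leave everything else on the bench as it is.

Things in the scene. Friction and masses are not known exactly. Their poses are not given: they have to be found in the camera images.
- skid: Fixed frame: two upright-open steel strut channels, 41 mm wide, 280 mm long along its y, tops 45 mm above the bench, centre lines at x = -90 (stud) and x = +90 mm (pin), open between them. Origin: middle, on the bench; z up. In the +x channel's 22 mm slot is clamped a brass channel nut, not measured: top 39 mm up, 64 x 14 mm, bore 11.4 mm through at x = 90 and y = -10 to +10 mm. Its clamp holds.
- stud (a point): On the axis of the fixed upright stud (10 mm thick, top 81 mm above the bench) at the height of the channel tops (45 mm above the bench). Foot and strips hang on it with 12 mm holes, resting loose on the two channels, and swing about it stiffly: 10 to 25 N halfway along or farther moves the pack, and a pushed plate drags those lying on it.
- pin_place (a point): Middle of the other channel's slot, 180 mm from the stud, at the height of the channel tops. The nut's bore is within 10 mm of here along the slot (skid's y), its top face 6 mm lower.
- strip_low: Lowest loose plate: orange packing strip 222 x 46 x 5 mm, 0.1 kg. Origin: centre of its stud hole, underside; x runs along the strip to its pin hole 180 mm away, z up; it reaches from x = -21 to +201 mm and 23 mm either side. Starts 0.05 to 0.11 rad off the skid's x. On the channels (underside 45 mm above the bench).
- strip_low_hole (a point): Centre of the orange strip's pin hole (12 mm, through), at the strip's underside.
- strip_up: Brass-coloured packing strip, same outline and axes as the orange one, 5 mm thick, 0.18 kg, lying on it (underside 50 mm above the bench). Starts 0.05 to 0.11 rad off to the other side.
- strip_up_hole (a point): Centre of the brass-coloured strip's pin hole (12 mm, through), at the strip's underside.
- foot: Compressor on its grey foot plate, 0.7 kg in all: plate of the same outline and axes, 8 mm thick, lying on the brass-coloured strip (underside 55, top 63 mm above the bench). The compressor, a black upright cylinder 56 mm across with its fittings, stands at x = 42 mm and reaches 102 mm above the plate's underside; the plate is bare from x = 75 mm on.
- foot_hole (a point): Centre of the foot plate's pin hole (12 mm, through), at the plate's underside, 8 mm below its top.
- pin: The locking pin to use, 90 g, upright in a rack hole. Origin: underside of its steel collar (22 mm across, 5 mm thick), z up. Shank below: 10 mm thick, 45 mm long, last 2 mm tapered to 6.4 mm. Handle above: red, 18 mm across, from 5 to 45 mm. In the rack the collar rests on the top, 55 mm above the bench.
- pin_tip (a point): Lower end of the red pin's shank, on its axis, 45 mm below the collar.
- rack: Fixed grey pin rack, 60 x 170 x 55 mm, origin under its centre, row along its y; three 13 mm holes 50 mm apart, 50 mm deep, the middle one central. The red pin stands in any of them.
- pin_blue: Bystander, to be left alone: shorter pin with a blue handle in the rack, otherwise like the red one.
- pin_black: Bystander, to be left alone: still shorter pin with a black handle in the rack, otherwise like the red one.
- wash_bottle: Bystander, to be left alone: blue wash bottle, 70 mm wide, 190 mm tall.
- wrench: Bystander, to be left alone: steel wrench, 160 mm, lying on the bench.
- copper_coil: Bystander, to be left alone: coil of copper tube, 110 mm wide, 38 mm high.
- grommet_jar: Bystander, to be left alone: jar with red lid, 60 mm wide, 75 mm tall.
- gauge: Bystander, to be left alone: loose pressure gauge lying face up, 68 mm wide, 27 mm high.
There are look-alikes about, which are no part of the job. What is shaped like the foot but green is not meant.

How it is judged:
By the outcome, as a careful person would: the job done as asked, in the order asked, and still so for the second after the job is handed in, with the robot touching nothing.
It also fails if it takes over 72 s, if anything falls off the work surface, if the arm or the gripper's body presses on something with over 40 N, if the wrist force passes 120 N, or if a joint passes its speed limit or range.

ROBOT

A 6-joint arm with a two-finger parallel gripper is mounted at the origin on the work surface. World frame = base frame: x ahead of the robot, y to its left, z up, the work surface at z = 0. Lengths are in m, angles in rad, forces in N, time in s.
With the tool pointing down it reaches from about 0.325 to 0.85 m from the base axis. Payload 15.5 kg.
Tool frame: the origin (TCP) lies on the front face of the gripper's body, between the roots of the fingers; the fingertips stand 78 mm ahead of it and the grasp point (between the pads) lies 60 mm ahead of it; x points along the fingers, y is the direction in which the jaws open and shut, and the axes are right-handed (so a half turn about x gives the same grasp; the last joint's range is limited). The gripper opens to 91 mm and grips with 3 to 60 N. Pads are 32 mm wide; open, the fingers measure 118 mm over their backs; the gripper's body (76 mm by 178 mm) begins 60 mm behind the grasp point.
Start: joints at [-1.266, 0.494, 1.345, -0, 1.302, -0.096], TCP at [0.244, -0.575, 0.292] pointing down, gripper open.
Joint ranges: [-2.91, 2.91], [-0.82, 2.16], [0.22, 2.67], [-1.22, 4.37], [0.12, 2.79], [-3.08, 3.08]. Speed limits (rad/s): [1.89, 1.89, 2.57, 3.01, 3.01, 3.01].

INTERFACE

Orientations are given as a 3x3 rotation matrix whose columns are the frame's x, y, z axes.
In Python, from workcell import manip gives the robot as it stands. The module is installed in compiled form; this text tells all that it offers.
- The arm moves only by the shell command python3 -m inch 'ROWS'. ROWS is a JSON object of lists of equal length, an entry for each row: "grip": the opening, from -1 (shut) to 1 (fully open); "travel": the shift along the world's x, y, z in cm, a list of three; "yaw": the turn about the world's z in degrees. A call has 1 to 8 rows; each row shifts and turns the commanded pose from where the row before left it; what a row does not reach is not made up. A row lasts 1/8 s, in which the tool goes at most 62.5 mm and 10.7 degrees, less where a joint would pass 70% of its speed; a pose out of reach is approached as far as the arm can. A call is refused whole if a number of a shift passes 6.25 or a number of a turn 10.7, either way. A call with a gripper value outside its range is refused whole. The fingers move at their own pace and stop on an object; the grip force is fixed at half the most. Time passes only in rows, so rows that do not move let the fingers close. It gives the time, the measured TCP pose, the force and the opening at its end, in the units of the state.
- manip.get_obs(): the state, without advancing time (a new reading comes with each control period).
- manip.get_image(name): name is "side" or "top"; returns the picture (400x640x3 uint8, red, green, blue); there is no depth.
- manip.get_calibration(name): a dict with "fx", "fy", "cx", "cy" (pixels), "R" (3x3) and "t" (3): a world point X has camera coordinates R X + t. Camera axes: x right, y down, z forward; pixel columns grow to the right and rows downward; lengths in m; the calibration is good to about 2 mm. A picture is of the moment at which its call begins. get_calibration takes no time and is no camera call.
- manip.close_job(): hands the job in, once; it reports no verdict.
Trained networks look in the newest picture that a camera, given by its name, has taken for a name from the list of things; names that differ only in an ending like _2 or _b are one class to them, and where a whole thing is asked for, a point or a joint stands for the part that bears it (a point fixed in the world has none). Each returns a list of dicts, best first, with "conf" (0 to 1); they miss things now and then, are a little off and sometimes report something else, mostly with a low value. They report only what shows in the picture. A call takes as long as a camera call. They do not tell look-alikes from the thing itself.
- manip.outline_of(camera, thing): "mask" (400x640 bool, what is visible of it) and "rect" ([left, top, right, bottom] as shares, 0 to 1, of the picture: columns of its width, rows of its height, round what is visible of it).
- manip.spot_point(camera, thing): "xy" ([column, row] as shares, 0 to 1, of the picture: columns of its width, rows of its height: a listed point, or the origin of a listed thing).
The state is a dict: "clock": time; "joint_pos": joint angles; "joint_vel": joint speeds; "effort": joint torques, N m; "position": TCP position; "eef_rot": TCP orientation; "ft_force": force on the tool from outside, world axes, zero at the start; "ft_torque": the same for the moment, N m; "finger_gap": opening from 0.0 (shut) to 1.0 (fully open).
Only numpy, scipy, OpenCV 4.12 (cv2) and the standard library are available. Lean on these libraries where they do the work, as an engineer would, in place of code of your own. Each camera call takes 0.05 s, during which the arm holds its last target. There are 200 camera calls.

## Working session

There is one attempt and no reset: what is moved stays moved. The work goes in short steps, Python scripts to look and compute and a shell command to move; the robot and the scene stay as the last step left them, time stands still between calls to the robot, and variables do not carry over. Pictures are saved under pics/ and viewed, about 8 in all and at most 12, crops included, and the job is handed in when it is done.

```bash
mkdir -p pics; cat > h.py <<'E'
import numpy as np, cv2
from workcell import manip
def pic(cam,name):
    im=manip.get_image(cam); cv2.imwrite('pics/'+name,im[:,:,::-1]); return im
def ray(cam,uv):
    c=manip.get_calibration(cam);R=np.array(c['R']);t=np.array(c['t'])
    d=R.T@np.array([(uv[0]-c['cx'])/c['fx'],(uv[1]-c['cy'])/c['fy'],1]);return -R.T@t,d
def at(cam,uv,z):
    o,d=ray(cam,uv);return o+d*(z-o[2])/d[2]
def proj(cam,X):
    c=manip.get_calibration(cam);p=np.array(c['R'])@np.array(X)+np.array(c['t'])
    return np.array([c['fx']*p[0]/p[2]+c['cx'],c['fy']*p[1]/p[2]+c['cy']])
def spot(cam,n,z):
    for r in manip.spot_point(cam,n)[:3]:
        uv=np.array(r['xy'])*[640,400];print(cam,n,round(r['conf'],2),uv.round(1),at(cam,uv,z).round(4))
E
python3 - <<'E'
from h import *
a=pic('top','t0.png');b=pic('side','s0.png')
for cam in('top','side'):
    o,_=ray(cam,(320,200));print(cam,o.round(3))
    for n,z in [('skid',0),('stud',.045),('pin_place',.045),('strip_low',.045),('strip_low_hole',.045),('strip_up',.05),('strip_up_hole',.05),('foot',.055),('foot_hole',.055),('pin',.055),('rack',0),('pin_blue',.055),('pin_black',.055)]: spot(cam,n,z)
E
```

```text
top [0.192 0.027 1.582]
top stud 0.64 [405.5 200.7] [ 0.5266 -0.2788  0.045 ]
top stud 0.16 [224.7 202.9] [0.5184 0.3216 0.045 ]
top pin_place 0.74 [351.9 193.5] [ 0.5508 -0.1008  0.045 ]
top strip_low 0.7 [407.  205.4] [ 0.5106 -0.2831  0.045 ]
top strip_low_hole 0.63 [353.2 198.7] [ 0.5332 -0.1051  0.045 ]
top foot 0.62 [285.7 280.3] [0.2638 0.1155 0.055 ]
top foot 0.6 [408.3 201.9] [ 0.5203 -0.286   0.055 ]
top foot_hole 0.74 [356.2 185. ] [ 0.5776 -0.1149  0.055 ]
top foot_hole 0.64 [234.  258.8] [0.3322 0.2829 0.055 ]
top pin 0.5 [234.5 208.9] [0.4961 0.2867 0.055 ]
top pin 0.45 [250.3 210.3] [0.4914 0.2346 0.055 ]
top pin 0.25 [261.9 157.2] [0.6733 0.2007 0.055 ]
top rack 0.63 [240.7 206.9] [0.5141 0.2752 0.    ]
top rack 0.36 [351.8 196. ] [ 0.5526 -0.1042  0.    ]
top pin_blue 0.6 [223.8 200.1] [0.5257 0.323  0.055 ]
top pin_black 0.58 [235.6 209.3] [0.4948 0.2831 0.055 ]
side [0.462 0.992 0.888]
side skid 0.94 [314.4 160.2] [ 0.5391 -0.2097  0.    ]
side stud 0.62 [321.7 136. ] [ 0.5222 -0.2802  0.045 ]
side pin_place 0.8 [303. 168.] [ 0.5652 -0.1073  0.045 ]
side strip_low 
[... 186 characters left out ...]
8 [303.8 368.5] [0.5021 0.5222 0.05  ]
side strip_up_hole 0.43 [297.6 165.9] [ 0.5811 -0.109   0.05  ]
side foot 0.87 [408.9 240.2] [0.2793 0.1664 0.055 ]
side foot 0.85 [318.6 130.9] [ 0.5333 -0.2931  0.055 ]
side foot_hole 0.7 [300.7 162.4] [ 0.5732 -0.1203  0.055 ]
side foot_hole 0.56 [384.7 300.2] [0.3441 0.352  0.055 ]
side pin 0.67 [238.9 254.3] [0.6805 0.2518 0.055 ]
side pin 0.56 [319.5 254.7] [0.4929 0.2347 0.055 ]
side pin 0.33 [317.7 125. ] [ 0.5388 -0.3276  0.055 ]
side rack 0.58 [312.7 283.6] [0.5044 0.2774 0.    ]
side rack 0.42 [322.2 135.1] [ 0.5243 -0.3538  0.    ]
side pin_blue 0.46 [305.6 286.6] [0.5166 0.3315 0.055 ]
side pin_blue 0.39 [231.3 225. ] [0.7187 0.157  0.055 ]
```

View pics/t0.png

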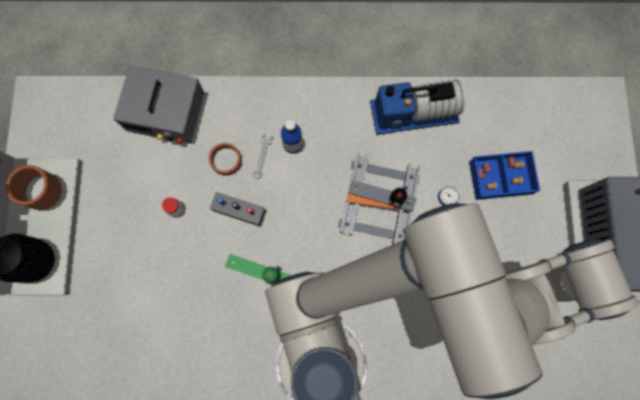

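View pics/s0.png

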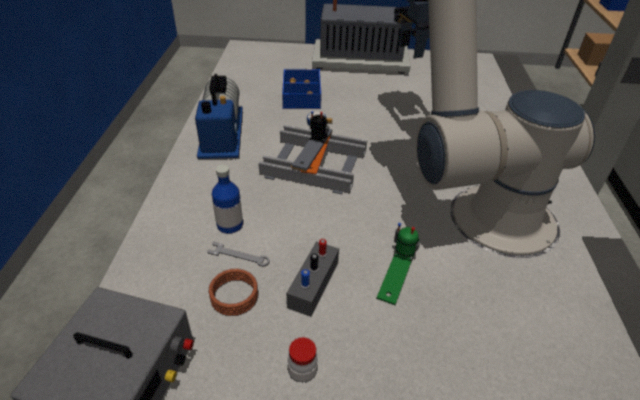

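The foot meant is the grey one with the black compressor at top (400,195) / side (318,130). The green one at top (255,268) / side (400,265) is the look-alike. Of the pins, the red one is at top (250,210) / side (322,247), black in the middle and blue at the far end. I'll confirm with one enlarged crop.

```bash
python3 - <<'E'
import cv2,numpy as np
a=cv2.imread('pics/t0.png');b=cv2.imread('pics/s0.png')
f=lambda im,x,y,w,h,W,H:cv2.resize(im[y:y+h,x:x+w],(W,H),interpolation=cv2.INTER_CUBIC)
top=np.hstack([f(a,330,145,100,100,400,400),f(b,255,105,120,90,400,400)])
bot=np.hstack([f(a,205,185,70,45,311,200),f(b,280,230,70,45,311,200),np.zeros((200,178,3),np.uint8)])
cv2.imwrite('pics/c0.png',np.vstack([top,bot]))
E
```

```text
(no output)
```

View pics/c0.png

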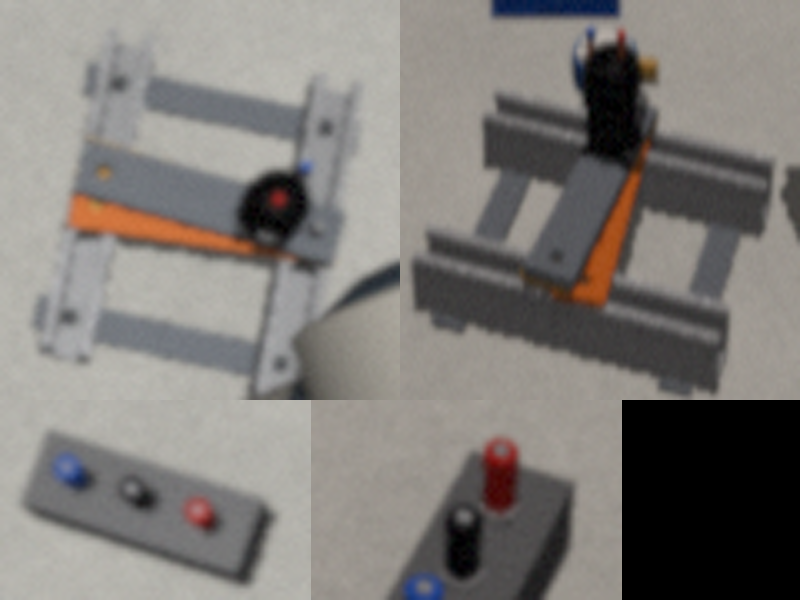

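The crop confirms it: the grey foot is over brass and orange, the red pin is at the near (right) end of the rack, and the four skid bolts are clear. Next I fit the skid and the approach.

```bash
python3 - <<'E'
from h import *
o=manip.get_obs();print(o['clock'],np.array(o['position']).round(4),np.array(o['eef_rot']).round(3).tolist(),o['finger_gap'],np.array(o['ft_force']).round(2))
B=[at('top',np.array(p)/4+[330,145],.043) for p in [(119,82),(325,127),(68,316),(281,363)]]
print(np.round(B,4)); m=np.mean(B,0);ax=(B[0]-B[1]+B[2]-B[3]);ay=(B[0]-B[2]+B[1]-B[3])
print(m,np.degrees(np.arctan2(ax[1],ax[0])),np.degrees(np.arctan2(ay[1],ay[0])),np.linalg.norm(ax)/2,np.linalg.norm(ay)/2)
b=np.array([cv2.imread('pics/s0.png')])[0]
# red handle centroid both cams, handle mid height .08 / top .1
for cam,f,(x0,y0,x1,y1) in (('top','t0',(235,195,270,225)),('side','s0',(300,230,345,265))):
    im=cv2.imread(f'pics/{f}.png').astype(int)
    M=(im[:,:,2]>im[:,:,1]+50)&(im[:,:,2]>im[:,:,0]+50);ys,xs=np.nonzero(M[y0:y1,x0:x1]);u=(xs.mean()+x0,ys.mean()+y0)
    print(cam,u,len(xs),ys.min()+y0,ys.max()+y0,at(cam,u,.08).round(4),at(cam,u,.09).round(4))
E
```

```text
1.4 [ 0.2438 -0.5755  0.2922] [[-0.0, 0.39, -0.921], [0.0, -0.921, -0.39], [-1.0, -0.0, 0.0]] 1.000923220681526 [-0.05  0.23  0.3 ]
[[ 0.6485 -0.129   0.043 ]
 [ 0.6095 -0.3016  0.043 ]
 [ 0.4482 -0.0834  0.043 ]
 [ 0.4093 -0.2577  0.043 ]]
[ 0.52886157 -0.1929295   0.043     ] 77.34443318211187 -12.595412650165326 0.17770280849062553 0.20513365957057897
top (np.float64(249.33333333333334), np.float64(209.77777777777777)) 27 207 212 [0.4882 0.2344 0.08  ] [0.4863 0.233  0.09  ]
side (np.float64(322.07246376811594), np.float64(246.1159420289855)) 69 239 253 [0.4879 0.2303 0.08  ] [0.4875 0.2397 0.09  ]
```

```bash
python3 - <<'E'
from h import *
th=np.radians(77.4);X=np.array([np.cos(th),np.sin(th)]);Y=np.array([-X[1],X[0]])
c=np.array([.529,-.193]);s=c-.09*X;print('stud',s,'pp',c+.09*X)
def rel(p,z):
    w=at('top',np.array(p)/4+[330,145],z)[:2]-s; return np.round([w@X*1e3,w@Y*1e3],1)
print('foot far corner',rel((86,142),.063),'foot hole',rel((104,172),.063),'foot near corner',rel((77,197),.063),'foot edge mid',rel((190,165),.063))
print('orange corner',rel((71,229),.05),'orange edge',rel((190,246),.05),rel((250,255),.05),'stud top?',rel((318,225),.081), 'foot stud-end corners',rel((343,212),.063),rel((330,262),.063))
print(proj('top',[*s,.081]),(proj('top',[*s,.081])-[330,145])*4)
E
```

```text
stud [ 0.50936711 -0.28083251] pp [ 0.54863289 -0.10516749]
foot far corner [195.5 -39.8] foot hole [175.8 -18.1] foot near corner [193.2   7.5] foot edge mid [107.6 -39.5]
orange corner [192.1  32.1] orange edge [93.2 24.5] [43.4 21.1] stud top? [-2.  -8.2] foot stud-end corners [-22.9 -28.1] [-20.   15.5]
[408.43479853 203.52584166] [313.73919412 234.10336665]
```

```bash
python3 -m inch '{"grip":[1,1,1,1,1,1,1,1],"travel":[[2.5,3.5,0],[2.5,3.5,0],[2.5,3.5,0],[2.5,3.5,0],[2.5,3.5,0],[2.5,3.5,0],[2.5,3.5,0],[2.5,3.5,0]],"yaw":[4.5,4.5,4.5,4.5,4.5,4.5,4.5,4.5]}'
python3 -m inch '{"grip":[1,1,1,1,1],"travel":[[2.5,3.5,0],[2.5,3.5,0],[2.5,3.6,0],[2.5,3.6,0],[0.3,0.1,0]],"yaw":[4.5,4.5,4.5,4.5,0.4]}'
python3 - <<'E'
from h import *
o=manip.get_obs();R=np.array(o['eef_rot']);print(o['clock'],np.array(o['position']).round(4),np.degrees(np.arctan2(R[1,1],R[0,1])))
a=pic('top','t1.png');b=pic('side','s1.png')
f=lambda im,x,y,w,h:cv2.resize(im[y:y+h,x:x+w],(400,400),interpolation=cv2.INTER_CUBIC)
cv2.imwrite('pics/c1.png',np.hstack([f(a,330,145,100,100),f(b,255,80,120,120)])[:,:,::-1])
E
```

```text
clock: 2.4
position: [0.4446, -0.2943, 0.2923]
eef_rot: [[0.0, 0.858, -0.513], [-0.0, -0.513, -0.858], [-1.0, 0.0, 0.0]]
ft_force: [0.7, -0.1, -0.1]
finger_gap: 1.003
clock: 3.02
position: [0.548, -0.1503, 0.2922]
eef_rot: [[0.0, 0.977, -0.215], [0.0, -0.215, -0.977], [-1.0, 0.0, -0.0]]
ft_force: [-0.7, 0.3, -0.4]
finger_gap: 0.996
3.025 [ 0.548  -0.1503  0.2922] -12.40321090697239
```

View pics/c1.png

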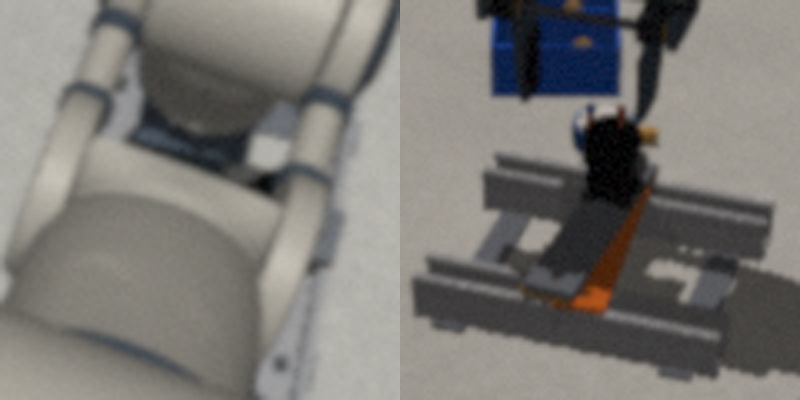

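```bash
python3 -m inch '{"grip":[1,1,1,1,1],"travel":[[-0.1,-0.2,-3],[0,0,-3],[0,0,-3],[0,0,-3],[0,0,-1.8]],"yaw":[0,0,0,0,0]}'
python3 - <<'E'
from h import *
b=pic('side','s2.png')
cv2.imwrite('pics/c2.png',cv2.resize(b[80:200,240:390],(750,600),interpolation=cv2.INTER_CUBIC)[:,:,::-1])
E
```

```text
clock: 3.75
position: [0.5448, -0.1555, 0.1529]
eef_rot: [[-0.001, 0.975, -0.221], [0.0, -0.221, -0.975], [-1.0, -0.002, -0.0]]
ft_force: [-0.4, 0.3, 0.4]
finger_gap: 1.0
```

View pics/c2.png

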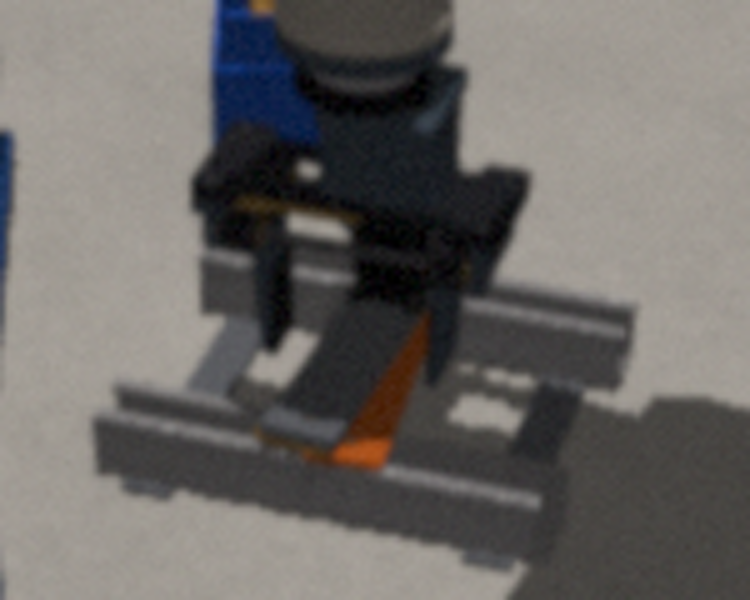

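Left finger at (270,340) clears the foot and brass edge at about (285,385). Right finger at (435,375) clears orange at about (400,410). The left has less room, so I shift 2 mm that way and descend slowly.

```bash
python3 -m inch '{"grip":[1,1,1,1,1],"travel":[[0.2,0,-0.7],[0,0,-0.7],[0,0,-0.7],[0,0,-0.7],[0,0,-0.7]],"yaw":[0,0,0,0,0]}'
python3 - <<'E'
from h import *
b=pic('side','s3.png')
cv2.imwrite('pics/c3.png',cv2.resize(b[80:200,240:390],(750,600),interpolation=cv2.INTER_CUBIC)[:,:,::-1])
E
```

```text
clock: 4.42
position: [0.5479, -0.1544, 0.1189]
eef_rot: [[0.0, 0.976, -0.219], [-0.0, -0.219, -0.976], [-1.0, 0.0, 0.0]]
ft_force: [0.5, -0.7, -0.2]
finger_gap: 1.001
```

View pics/c3.png

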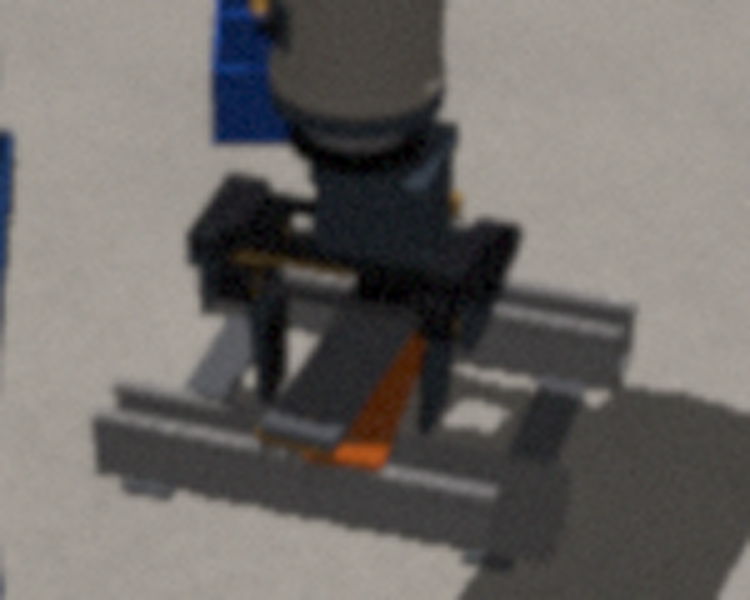

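Both fingers straddle the fan with no contact. Closing.

```bash
python3 -m inch '{"grip":[0.6,0.3,0.1,-0.2,-0.2,-0.2,-0.2,-0.2],"travel":[[0,0,0],[0,0,0],[0,0,0],[0,0,0],[0,0,0],[0,0,0],[0,0,0],[0,0,0]],"yaw":[0,0,0,0,0,0,0,0]}'
python3 - <<'E'
from h import *
b=pic('side','s4.png')
cv2.imwrite('pics/c4.png',cv2.resize(b[80:200,240:390],(750,600),interpolation=cv2.INTER_CUBIC)[:,:,::-1])
E
```

```text
clock: 5.48
position: [0.547, -0.1537, 0.1192]
eef_rot: [[-0.002, 0.976, -0.219], [0.001, -0.219, -0.976], [-1.0, -0.002, -0.001]]
ft_force: [-2.8, 6.9, 4.1]
finger_gap: 0.504
```

View pics/c4.png

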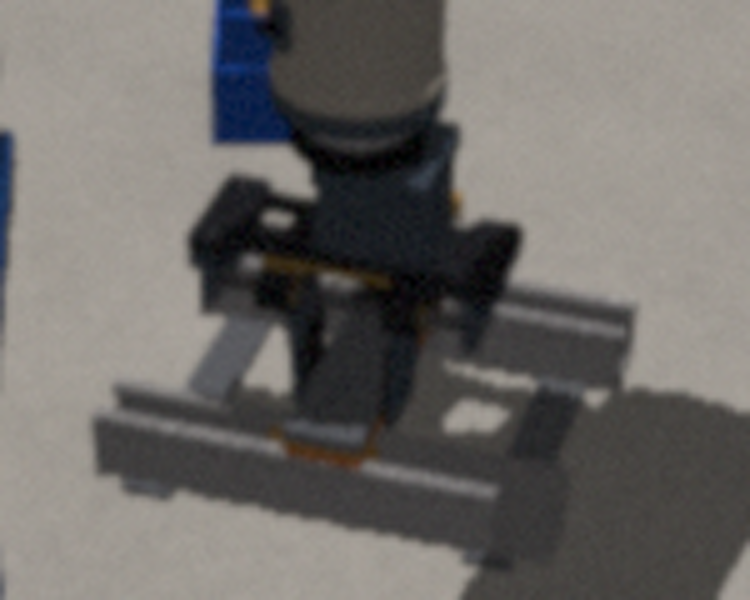

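Gap 0.504 is 45.9 mm, so all three plates are flush. Force is low and nothing was lifted. Next: release, rise and traverse to the pin with the same yaw.

```bash
python3 -m inch '{"grip":[0.1,0.3,0.5,0.5,0.5,0.5,0.5],"travel":[[0,0,0],[0,0,0],[0,0,0],[0,0,2],[0,0,4],[0,0,4],[0,0,4]],"yaw":[0,0,0,0,0,0,0]}'
python3 -m inch '{"grip":[0.5,0.5,0.5,0.5,0.5,0.5,0.5,0.5],"travel":[[-0.8,5,0],[-0.8,5,0],[-0.8,5,0],[-0.8,5,0],[-0.8,5,0],[-0.8,5,0],[-0.8,5,0],[-0.2,3.7,0]],"yaw":[-1,-1,-1,-1,-1,-1,-1,-1]}'
python3 - <<'E'
from h import *
a=pic('top','t5.png');b=pic('side','s5.png')
for n,z in (('foot_hole',.063),('stud',.045),('pin_place',.045)): spot('top',n,z)
for n,z in (('foot_hole',.063),('stud',.045),('pin_place',.045),('pin',.055)): spot('side',n,z)
f=lambda im,x,y,w,h:cv2.resize(im[y:y+h,x:x+w],(400,400),interpolation=cv2.INTER_CUBIC)
g=lambda im,x,y,w,h:cv2.resize(im[y:y+h,x:x+w],(800,200),interpolation=cv2.INTER_CUBIC)
g2=cv2.convertScaleAbs(f(b,255,135,80,60),alpha=1.6)
cv2.imwrite('pics/c5.png',np.hstack([f(a,330,145,100,100),g2])[:,:,::-1])
E
```

```text
clock: 6.4
position: [0.5477, -0.1545, 0.2606]
eef_rot: [[0.0, 0.976, -0.219], [-0.0, -0.219, -0.976], [-1.0, 0.0, 0.0]]
ft_force: [-0.6, -0.2, -0.6]
finger_gap: 0.753
clock: 7.4
position: [0.4892, 0.2344, 0.2593]
eef_rot: [[0.0, 0.936, -0.352], [0.0, -0.352, -0.936], [-1.0, 0.0, -0.0]]
ft_force: [0.4, -0.8, -0.5]
finger_gap: 0.752
top foot_hole 0.85 [359.2 189.7] [ 0.5597 -0.1238  0.063 ]
top foot_hole 0.5 [289.8 144.1] [0.717 0.107 0.063]
top stud 0.94 [409.3 201.1] [ 0.5252 -0.2913  0.045 ]
top pin_place 0.79 [355.6 190.9] [ 0.5597 -0.1134  0.045 ]
side foot_hole 0.7 [386.3 297.8] [0.3416 0.3515 0.063 ]
side foot_hole 0.51 [301.5 160.5] [ 0.5707 -0.1191  0.063 ]
side pin_place 0.74 [314.  268.7] [0.5028 0.2701 0.045 ]
side pin 0.52 [321.  255.5] [0.4891 0.237  0.055 ]
```

View pics/c5.png

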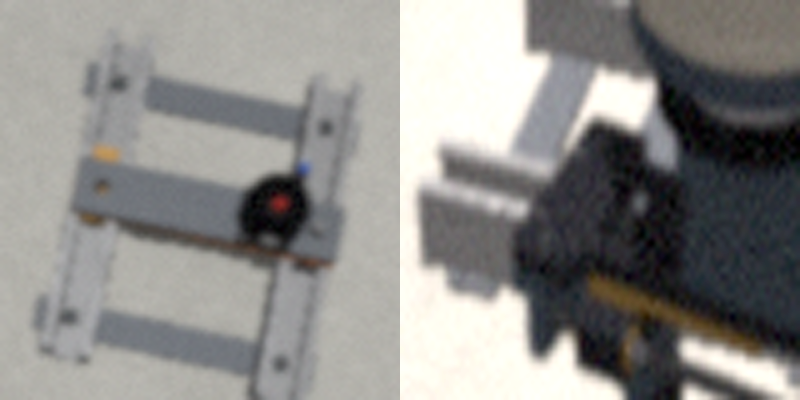

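The top view shows the nut's brass ends either side of the pack, at crop (107,150) and (92,217). That gives the nut's centre directly, so I measure it along the slot against the foot hole.

```bash
python3 - <<'E'
from h import *
im=cv2.imread('pics/t5.png').astype(int)
th=np.radians(77.4);X=np.array([np.cos(th),np.sin(th)]);Y=np.array([-X[1],X[0]])
s=np.array([.517,-.2845])
pp=s+.18*X
sm=cv2.imread('pics/t5.png').astype(np.float32)
for v in np.arange(-48,50,2.):
    vals=[]
    for u in (-4,-2,0,2,4):
        p=proj('top',[*(pp+u*1e-3*X+v*1e-3*Y),.039]);vals.append(cv2.getRectSubPix(sm,(1,1),(float(p[0]),float(p[1])))[0,0])
    m=np.mean(vals,0);print(int(v),int(m[2]-m[0]),int(m.mean()),end=' | ')
print()
for p,z,n in (((102,185),.063,'hole'),((79,157),.063,'c1'),((73,208),.063,'c2'),((340,210),.063,'c3'),((318,225),.081,'stud')):
    w=at('top',np.array(p)/4+[330,145],z)[:2]-s;print(n,np.round([w@X*1e3,w@Y*1e3],1))
E
```

```text
-48 0 152 | -46 1 152 | -44 6 152 | -42 18 152 | -40 36 151 | -38 59 149 | -36 79 147 | -34 90 143 | -32 88 141 | -30 75 137 | -28 53 132 | -26 28 126 | -24 10 121 | -22 -2 118 | -20 -6 117 | -18 -8 116 | -16 -9 114 | -14 -8 110 | -12 -6 105 | -10 -2 96 | -8 1 89 | -6 9 88 | -4 15 91 | -2 17 97 | 0 12 104 | 2 6 111 | 4 0 115 | 6 -5 118 | 8 -8 118 | 10 -10 118 | 12 -10 116 | 14 -8 112 | 16 -6 107 | 18 1 97 | 20 13 88 | 22 30 82 | 24 40 81 | 26 35 83 | 28 23 94 | 30 10 111 | 32 3 130 | 34 0 146 | 36 0 155 | 38 -1 159 | 40 -1 161 | 42 -1 162 | 44 -2 162 | 46 -1 162 | 48 -1 162 | 
hole [177.1   1.3]
c1 [200.4 -17.8]
c2 [196.4  25.6]
c3 [-18.3 -21. ]
stud [-0.1  0.1]
```

Nut ends are at about −40 and +28 mm along the slot, so its centre is near −5.5 mm. The foot hole is near +1 mm, so the pack must swing about 6 mm toward −Y (world +x). Now the pin.

```bash
python3 -m inch '{"grip":[0.3,0.2,0.1,0,-0.2,-0.3],"travel":[[0,0,-3],[0,0,-3],[0,0,-3],[0,0,-2.6],[0,0,0],[0,0,0]],"yaw":[0,0,0,0,0,0]}'
python3 - <<'E'
from h import *
o=manip.get_obs();print(np.array(o['position']).round(4))
im=manip.get_image('side')
M=(im[:,:,0].astype(int)>im[:,:,1]+40)&(im[:,:,0].astype(int)>im[:,:,2]+40)
ys,xs=np.nonzero(M[225:270,295:350]);print(len(xs),xs.mean()+295,ys.mean()+225)
p=np.array(o['position']);print([proj('side',[p[0],p[1],z]).round(1) for z in(.06,.08,.1)])
cv2.imwrite('pics/s6.png',cv2.resize(im[200:280,270:370],(750,600),interpolation=cv2.INTER_CUBIC)[:,:,::-1])
E
```

```text
clock: 8.6
position: [0.4903, 0.2324, 0.1441]
eef_rot: [[0.001, 0.936, -0.353], [0.0, -0.353, -0.936], [-1.0, 0.001, -0.001]]
ft_force: [-0.5, -0.3, 0.5]
finger_gap: 0.354
[0.4903 0.2324 0.1441]
69 321.47826086956525 247.7826086956522
[array([320.7, 252.6]), array([320.9, 246.7]), array([321.2, 240.7])]
```

View pics/s6.png

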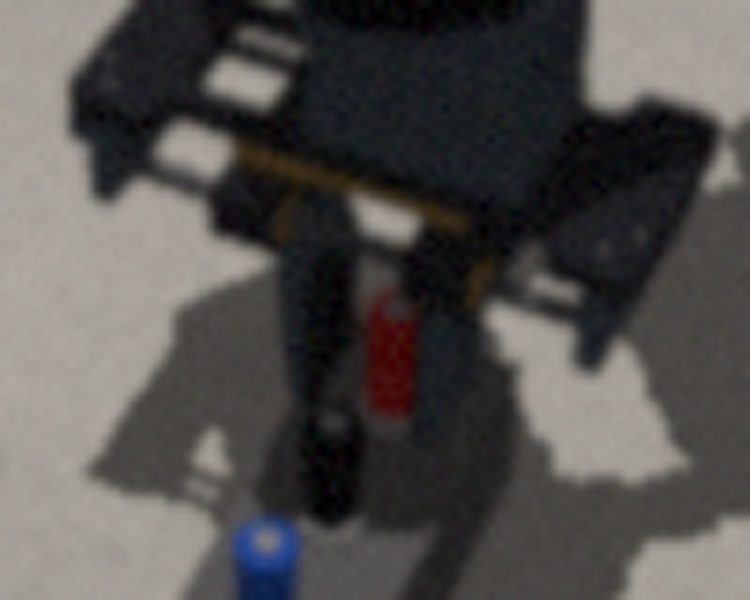

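The red handle at (390,355) is between the fingers and clear of the black pin. Closing.

```bash
python3 -m inch '{"grip":[-0.5,-0.7,-0.7,-0.7],"travel":[[0,0,0],[0,0,0],[0,0,0],[0,0,0]],"yaw":[0,0,0,0]}'; python3 -m inch '{"grip":[-1,-1,-1],"travel":[[0,0,0],[0,0,0],[0,0,0]],"yaw":[0,0,0]}'
```

```text
clock: 9.15
position: [0.4896, 0.2328, 0.1439]
eef_rot: [[0.0, 0.936, -0.352], [0.0, -0.352, -0.936], [-1.0, -0.0, -0.0]]
ft_force: [-4.3, 0.9, 9.0]
finger_gap: 0.192
clock: 9.52
position: [0.4897, 0.2328, 0.1439]
eef_rot: [[0.0, 0.936, -0.352], [0.0, -0.352, -0.936], [-1.0, -0.0, -0.0]]
ft_force: [-4.1, 2.1, 8.0]
finger_gap: 0.19
```

```bash
python3 -m inch '{"grip":[-1,-1,-1,-1,-1,-1],"travel":[[0,0,0.5],[0,0,1],[0,0,2],[0,0,3],[0,0,3],[0,0,1.5]],"yaw":[0,0,0,0,0,0]}'
python3 - <<'E'
from h import *
im=manip.get_image('side');o=manip.get_obs();p=np.array(o['position']);print(p.round(4),np.array(o['ft_force']).round(1))
M=(im[:,:,0].astype(int)>im[:,:,1]+40)&(im[:,:,0].astype(int)>im[:,:,2]+40)
ys,xs=np.nonzero(M[150:270,280:360]);print(len(xs),xs.mean()+280,ys.mean()+150,ys.min()+150,ys.max()+150)
print([proj('side',[p[0],p[1],p[2]-d]).round(1) for d in(.0439,.0639,.0839)])
E
```

```text
clock: 10.28
position: [0.4904, 0.2326, 0.2553]
eef_rot: [[0.003, 0.936, -0.352], [0.001, -0.352, -0.936], [-1.0, 0.002, -0.002]]
ft_force: [-0.0, 0.2, -0.8]
finger_gap: 0.193
[0.4907 0.2328 0.2562] [1.1 0.  1.6]
54 320.51851851851853 212.03703703703704 205 219
[array([322.6, 204.1]), array([322.3, 211.1]), array([322. , 217.8])]
```

```bash
python3 -m inch '{"grip":[-1,-1,-1,-1,-1,-1,-1,-1],"travel":[[0.8,-4.3,0],[0.8,-4.3,0],[0.8,-4.3,0],[0.8,-4.3,0],[0.8,-4.3,0],[0.8,-4.3,0],[0.8,-4.2,0],[0.8,-4.1,0]],"yaw":[1,1,1,1,1,1,1,1]}'
python3 -m inch '{"grip":[-1,-1],"travel":[[0,0,-1.5],[0,0,-1]],"yaw":[0,0]}'
python3 - <<'E'
from h import *
im=manip.get_image('side');o=manip.get_obs();p=np.array(o['position']);print(o['clock'],p.round(4),np.array(o['ft_force']).round(1))
for n,z in (('foot_hole',.063),('pin_tip',p[2]-.1339),('pin',p[2]-.0889)): spot('side',n,z)
print('tip exp',proj('side',p-[0,0,.1339]),'collar',proj('side',p-[0,0,.0889]))
for h in ((.5562,-.1088),(.5550,-.1085)):print('hole exp',proj('side',[*h,.063]))
cv2.imwrite('pics/s7.png',cv2.resize(im[115:195,255:355],(750,600),interpolation=cv2.INTER_CUBIC)[:,:,::-1])
E
```

```text
clock: 11.32
position: [0.5537, -0.1099, 0.2525]
eef_rot: [[-0.001, 0.976, -0.218], [0.0, -0.218, -0.976], [-1.0, -0.001, -0.0]]
ft_force: [0.7, 0.9, -0.3]
finger_gap: 0.19
clock: 11.58
position: [0.5531, -0.1081, 0.2267]
eef_rot: [[-0.002, 0.976, -0.219], [0.001, -0.219, -0.976], [-1.0, -0.002, -0.0]]
ft_force: [-0.7, 0.6, -0.9]
finger_gap: 0.189
11.625 [ 0.5527 -0.1076  0.2257] [-0.8  0.3 -3.5]
side foot_hole 0.74 [385. 295.] [0.344  0.3443 0.063 ]
side foot_hole 0.6 [305.5 162.5] [ 0.5583 -0.1107  0.063 ]
side pin_tip 0.58 [307.7 152.4] [ 0.5531 -0.1209  0.0918]
side pin 0.41 [304.8 142.6] [ 0.56   -0.1036  0.1368]
tip exp [307.40902161 155.11920202] collar [307.57874329 141.96070423]
hole exp [306.14571918 162.9179766 ]
hole exp [306.55017288 163.00651327]
```

View pics/s7.png

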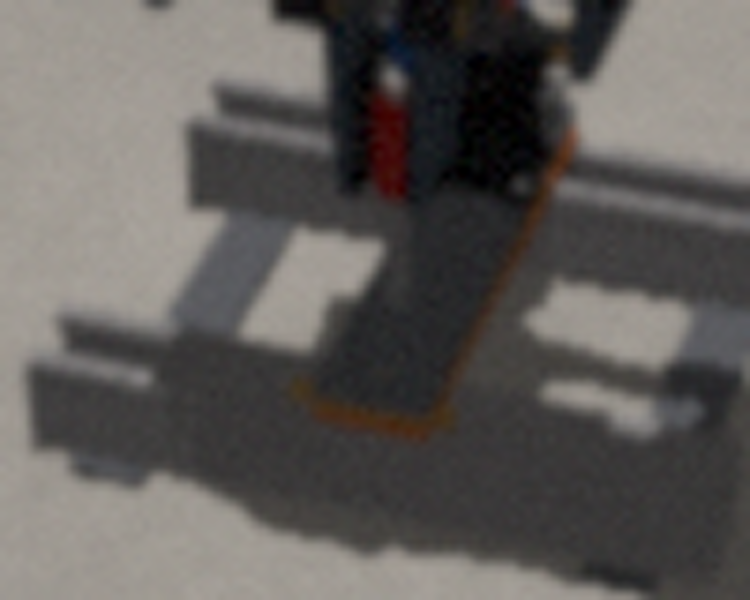

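```bash
python3 - <<'E'
from h import *
A=np.mean([manip.get_image('side').astype(float) for _ in range(10)],0);np.save('A.npy',A)
np.set_printoptions(linewidth=200)
print('cols 294..318');
for r in range(148,174):print(r,A[r,294:319].mean(1).round().astype(int))
E
```

```text
cols 294..318
148 [153 157 157 157 157 157 156 154 152 152 147 125  80  57  53  46  41  39  40  40  41  39  40  41  39]
149 [156 156 156 156 156 156 157 156 156 155 144 113  72  56  52  45  41  38  41  41  40  39  40  40  39]
150 [157 157 156 156 156 157 157 157 155 152 134  91  60  57  51  45  41  39  39  40  41  41  39  41  40]
151 [158 157 157 156 156 157 157 157 155 143 113  70  55  54  53  45  41  40  39  41  41  40  40  40  41]
152 [158 158 158 156 156 156 157 157 150 126  84  53  52  55  52  46  40  39  41  41  40  39  40  40  40]
153 [157 157 157 156 153 149 147 148 136 100  60  46  51  54  52  43  40  40  40  40  40  41  40  40  39]
154 [157 157 155 152 140 120 113 111 100  70  47  43  49  50  48  42  41  40  41  40  40  41  41  41  38]
155 [157 156 153 140 112  88  78  73  63  47  40  41  44  45  44  42  40  40  39  39  40  40  41  41  39]
156 [155 154 150 129  91  70  66  60  48  41  40  40  40  42  41  41  40  41  42  41  39  41  41  39  40]
157 [153 153 149 130  90  69  63  52  44  42  40  40  40  41  40  42  40  41  40  40  40  40  40  39  41]
158 [152 151 148 130  88  
[... 669 characters left out ...]
 40 40 40 41 42 42 41 40 40 40 39 40 41 48 58 63 65]
166 [52 50 47 42 40 40 40 39 40 39 39 41 41 42 40 40 41 40 41 39 42 49 57 60 61]
167 [52 48 46 44 40 42 40 38 40 40 41 40 40 40 40 40 41 40 39 41 45 53 57 58 59]
168 [52 52 48 46 44 45 42 42 41 42 42 42 40 42 40 40 41 41 39 42 48 55 56 58 57]
169 [55 54 51 47 46 46 45 46 46 45 44 43 43 43 43 42 42 41 40 43 49 54 57 57 58]
170 [54 54 54 49 48 48 46 46 45 46 46 46 45 45 45 45 43 43 42 44 47 51 55 57 58]
171 [56 55 54 54 52 54 52 49 48 48 47 47 45 46 45 45 45 44 44 48 49 52 56 56 57]
172 [56 56 57 56 56 55 54 54 55 53 52 51 49 48 47 48 47 46 50 53 52 53 56 57 56]
173 [56 56 56 56 56 56 55 55 55 56 55 56 54 53 53 52 51 51 54 55 55 55 56 56 57]
```

```bash
python3 - <<'E'
from h import *
A=np.load('A.npy');np.set_printoptions(linewidth=200)
D=A[:,:,0]-A[:,:,2]
print('R-B x10, cols 296..318')
for r in range(156,174):print(r,(D[r,296:319]*1).round().astype(int))
# foot top outline predicted for stud guess and v
X=np.array([np.cos(np.radians(77.4)),np.sin(np.radians(77.4))])
s=np.array([.517,-.2845])
for v in(-4,0,4):
    a=np.radians(77.4)+v/180; x=np.array([np.cos(a),np.sin(a)]);y=np.array([-x[1],x[0]])
    print(v,[proj('side',[*(s+u*x+w*y),.063]).round(1).tolist() for u,w in((.201,-.023),(.201,.023),(.18,0),(.18,.023),(.18,-.023))])
E
```

```text
R-B x10, cols 296..318
156 [12 11  7  6  5  4  0 -3 -3 -2 -1 -2 -2 -2 -2 -2 -3 -2 -2 -2 -2  0  7]
157 [12 10  7  5  4  2 -2 -2 -2 -2 -3 -2 -2 -2 -2 -2 -1 -3 -2 -2 -1  1 15]
158 [13 11  8  5  4  0 -3 -3 -3 -2 -2 -2 -2 -2 -2 -2 -3 -2 -1 -2  0  9 21]
159 [11  9  7  5  2 -1 -2 -3 -1 -2 -2 -2 -3 -2 -2 -1 -2 -2 -3 -2  2 15 25]
160 [11  8  5  4  0 -2 -3 -2 -2 -3 -2 -3 -2 -3 -3 -2 -3 -2 -3  0  8 21 21]
161 [ 8  5  5  1 -1 -2 -2 -2 -2 -3 -3 -2 -3 -3 -3 -3 -2 -1 -2  2 15 24 15]
162 [ 5  3  1 -1 -2 -3 -4 -3 -2 -2 -2 -2 -2 -2 -3 -2 -2 -2 -1  7 23 22 10]
163 [ 2  1 -1 -1 -3 -2 -2 -3 -2 -1 -1 -1 -2 -1 -2 -1 -1 -2  2 15 24 16  8]
164 [ 4  0 -2 -2 -2 -3 -4 -2  0  2  4  2 -1 -2 -2 -2 -2  0  6 22 21 10  7]
165 [13  2 -2 -2 -2 -3 -2 -2  0  2  1  1 -1 -2 -2 -3 -2  1 14 23 14  7  5]
166 [21  5 -2 -2 -3 -2 -3 -2 -3 -2 -2 -2 -2 -3 -3 -2 -2  7 21 20  9  3  4]
167 [26 11  4  2  2  0 -1 -3 -3 -3 -2 -2 -2 -3 -1 -2  1 14 22 12  4  2  2]
168 [25 26 24 20 13 10  6  4  3  0 -1 -1 -1 -2 -2 -1  7 22 24 10  3  2  2]
169 [23 40 43 40 36 33 30 25 20 14 10  6  5  3  2  3 16 35 32 18  6  1  2]
170 [16 34 42 44 47 47 48 44 40 36 33 30 24 21 18 18 28 43 41 24  8  2  1]
171 [ 7 15 19 22 28 36 41 42 44 46 49 47 45 42 38 37 38 38 35 21  6  2  1]
172 [ 2  4  4  6 11 14 16 20 23 29 37 42 47 47 48 44 29 19 17 12  4  2  1]
173 [ 2  2  2  2  3  4  5  4  7 10 14 18 23 27 30 28 14  7  6  4  2  1  1]
-4 [[294.8, 165.1], [310.0, 168.4], [304.8, 162.6], [312.4, 164.3], [297.3, 161.0]]
0 [[296.2, 165.5], [311.6, 168.7], [306.1, 162.9], [313.7, 164.4], [298.6, 161.4]]
4 [[297.7, 165.9], [313.1, 168.9], [307.4, 163.2], [315.1, 164.6], [299.8, 161.7]]
```

The hole shows faintly at side px (305.9,~163), which puts it about 2–3 mm further +x than the pin. Correct, then feel downward.

```bash
python3 -m inch '{"grip":[-1,-1,-1,-1],"travel":[[0.3,-0.1,-1],[0,0,-1],[0,0,-0.6],[0,0,0]],"yaw":[0,0,0,0]}'; python3 -m inch '{"grip":[-1,-1,-1],"travel":[[0,0,-0.3],[0,0,-0.3],[0,0,0]],"yaw":[0,0,0]}'
```

```text
clock: 12.78
position: [0.5565, -0.1094, 0.2015]
eef_rot: [[-0.001, 0.976, -0.219], [0.0, -0.219, -0.976], [-1.0, -0.001, -0.0]]
ft_force: [-0.6, -0.2, -0.2]
finger_gap: 0.191
clock: 13.15
position: [0.5568, -0.1094, 0.1961]
eef_rot: [[-0.0, 0.976, -0.219], [0.0, -0.219, -0.976], [-1.0, -0.0, -0.0]]
ft_force: [0.3, 0.1, -1.0]
finger_gap: 0.191
```

```bash
python3 -m inch '{"grip":[-1,-1,-1],"travel":[[0,0,-0.2],[0,0,-0.2],[0,0,0]],"yaw":[0,0,0]}'
```

```text
clock: 13.52
position: [0.5568, -0.1094, 0.1921]
eef_rot: [[-0.0, 0.976, -0.219], [0.0, -0.219, -0.976], [-1.0, -0.0, -0.0]]
ft_force: [0.1, -0.0, -0.5]
finger_gap: 0.189
```

Tip is 5 mm below the foot's top with no force, so it is in the hole. Continue down, still above the nut.

```bash
python3 -m inch '{"grip":[-1,-1,-1,-1,-1],"travel":[[0,0,-0.3],[0,0,-0.3],[0,0,-0.3],[0,0,-0.3],[0,0,0]],"yaw":[0,0,0,0,0]}'
```

```text
clock: 14.15
position: [0.5567, -0.1094, 0.1799]
eef_rot: [[-0.0, 0.976, -0.219], [0.0, -0.219, -0.976], [-1.0, -0.0, -0.0]]
ft_force: [-0.4, 1.2, -0.9]
finger_gap: 0.191
```

```bash
python3 -m inch '{"grip":[-1,-1,-1,-1,-1,-1],"travel":[[0,0,-0.5],[0.1,0,0],[0.1,-0.05,0],[0.1,0,0],[0.1,-0.05,0],[0,0,0]],"yaw":[0,0,0,0,0,0]}'
```

```text
clock: 14.9
position: [0.5609, -0.1105, 0.1752]
eef_rot: [[-0.0, 0.976, -0.219], [0.0, -0.219, -0.976], [-1.0, -0.0, -0.0]]
ft_force: [-2.2, 1.3, -2.5]
finger_gap: 0.188
```

```bash
python3 -m inch '{"grip":[-1,-1,-1,-1],"travel":[[0,0,-0.15],[0,0,-0.15],[0,0,-0.1],[0,0,0]],"yaw":[0,0,0,0]}'
```

```text
clock: 15.4
position: [0.5611, -0.1106, 0.1719]
eef_rot: [[0.001, 0.976, -0.219], [-0.0, -0.219, -0.976], [-1.0, 0.001, 0.0]]
ft_force: [-4.6, 1.9, 12.7]
finger_gap: 0.19
```

Light contact on the nut face (12.7 N). Ease off a little and sweep along the slot.

```bash
python3 -m inch '{"grip":[-1,-1,-1],"travel":[[0,0,0.06],[0.1,-0.02,0],[0,0,0]],"yaw":[0,0,0]}';python3 -m inch '{"grip":[-1,-1],"travel":[[0.1,-0.02,0],[0,0,0]],"yaw":[0,0]}'
```

```text
clock: 15.78
position: [0.5616, -0.1106, 0.1722]
eef_rot: [[-0.0, 0.976, -0.219], [0.0, -0.219, -0.976], [-1.0, -0.0, 0.0]]
ft_force: [-6.0, 2.2, 10.7]
finger_gap: 0.19
clock: 16.02
position: [0.5621, -0.1107, 0.172]
eef_rot: [[-0.001, 0.976, -0.219], [0.0, -0.219, -0.976], [-1.0, -0.001, 0.0]]
ft_force: [-8.0, 2.5, 11.0]
finger_gap: 0.191
```

```bash
python3 -m inch '{"grip":[-1,-1,-1],"travel":[[0,0,0.03],[0.1,-0.02,0],[0,0,0]],"yaw":[0,0,0]}';python3 -m inch '{"grip":[-1,-1,-1],"travel":[[0.1,-0.02,0],[0.1,-0.02,0],[0,0,0]],"yaw":[0,0,0]}'
```

```text
clock: 16.4
position: [0.5636, -0.111, 0.1721]
eef_rot: [[-0.001, 0.976, -0.219], [0.0, -0.219, -0.976], [-1.0, -0.001, 0.0]]
ft_force: [-4.6, 0.6, 2.2]
finger_gap: 0.188
clock: 16.77
position: [0.566, -0.1115, 0.1721]
eef_rot: [[0.0, 0.976, -0.219], [-0.0, -0.219, -0.976], [-1.0, 0.0, 0.0]]
ft_force: [-2.6, 0.1, -0.6]
finger_gap: 0.191
```

```bash
python3 -m inch '{"grip":[-1,-1,-1],"travel":[[0,0,-0.1],[0,0,-0.1],[0,0,0]],"yaw":[0,0,0]}'
```

```text
clock: 17.15
position: [0.5659, -0.1114, 0.17]
eef_rot: [[-0.0, 0.976, -0.219], [0.0, -0.219, -0.976], [-1.0, -0.0, -0.0]]
ft_force: [-2.8, 2.0, -0.9]
finger_gap: 0.191
```

It went 2 mm below the nut face with no vertical force, so it has found the bore. Lower gently.

```bash
python3 -m inch '{"grip":[-1,-1,-1],"travel":[[0,0,-0.15],[0,0,-0.15],[0,0,0]],"yaw":[0,0,0]}'
```

```text
clock: 17.52
position: [0.5658, -0.1114, 0.1669]
eef_rot: [[-0.0, 0.976, -0.219], [0.0, -0.219, -0.976], [-1.0, -0.0, -0.0]]
ft_force: [-1.8, 2.2, -2.3]
finger_gap: 0.189
```

```bash
python3 -m inch '{"grip":[-1,-1,-1,-1,-1],"travel":[[0,0,-0.25],[0,0,-0.25],[0,0,-0.25],[0,0,-0.25],[0,0,0]],"yaw":[0,0,0,0,0]}'
```

```text
clock: 18.15
position: [0.5657, -0.1114, 0.1567]
eef_rot: [[-0.001, 0.976, -0.219], [0.0, -0.219, -0.976], [-1.0, -0.001, -0.0]]
ft_force: [-2.8, 3.1, -2.1]
finger_gap: 0.19
```

```bash
python3 -m inch '{"grip":[-1,-1,-1,-1],"travel":[[0,0,-0.2],[0,0,-0.15],[0,0,-0.1],[0,0,0]],"yaw":[0,0,0,0]}'
```

```text
clock: 18.65
position: [0.5657, -0.1113, 0.1525]
eef_rot: [[-0.0, 0.976, -0.219], [0.0, -0.219, -0.976], [-1.0, -0.0, -0.0]]
ft_force: [-4.3, 2.9, 1.2]
finger_gap: 0.195
```

```bash
python3 -m inch '{"grip":[-1,-1],"travel":[[0,0,-0.1],[0,0,0]],"yaw":[0,0]}'
```

```text
clock: 18.9
position: [0.5658, -0.1113, 0.1518]
eef_rot: [[-0.0, 0.976, -0.219], [0.0, -0.219, -0.976], [-1.0, -0.0, -0.0]]
ft_force: [-5.4, 3.7, 6.4]
finger_gap: 0.193
```

The collar touches at the expected height (0.1518 against 0.1519). Release, rise, move aside and check.

```bash
python3 -m inch '{"grip":[-0.7,-0.4,-0.1,0.1,0.2],"travel":[[0,0,0],[0,0,0],[0,0,0],[0,0,0],[0,0,0]],"yaw":[0,0,0,0,0]}'
python3 -m inch '{"grip":[0.2,0.2,0.2,0.2,0.2,0.2,0.2,0.2],"travel":[[0,0,2],[0,0,4],[0,0,5],[-3,4,1],[-4,5,0],[-4,5,0],[-4,5,0],[0,0,0]],"yaw":[0,0,0,0,0,0,0,0]}'
python3 - <<'E'
from h import *
a=pic('top','t8.png');b=pic('side','s8.png')
f=lambda im,x,y,w,h:cv2.resize(im[y:y+h,x:x+w],(400,400),interpolation=cv2.INTER_CUBIC)
cv2.imwrite('pics/c8.png',np.hstack([f(a,330,145,100,100),cv2.convertScaleAbs(f(b,260,105,100,100),alpha=1.3)])[:,:,::-1])
im=b.astype(int);M=(im[:,:,0]>im[:,:,1]+40)&(im[:,:,0]>im[:,:,2]+40)&(im[:,:,1]<60)
ys,xs=np.nonzero(M[125:170,290:315]);print(xs.mean()+290,ys.min()+125,ys.max()+125)
X=[.5658,-.1113];print('exp handle',[proj('side',[*X,z]).round(1) for z in(.068,.108)])
E
```

```text
clock: 19.52
position: [0.566, -0.1116, 0.1516]
eef_rot: [[0.0, 0.976, -0.219], [-0.0, -0.219, -0.976], [-1.0, 0.0, 0.0]]
ft_force: [-0.6, -0.6, -0.3]
finger_gap: 0.586
clock: 20.52
position: [0.4159, 0.0773, 0.2717]
eef_rot: [[-0.001, 0.977, -0.215], [0.0, -0.215, -0.977], [-1.0, -0.001, -0.0]]
ft_force: [0.6, -0.4, 0.3]
finger_gap: 0.602
302.734693877551 150 161
exp handle [array([302.9, 160.8]), array([303. , 149.4])]
```

View pics/c8.png

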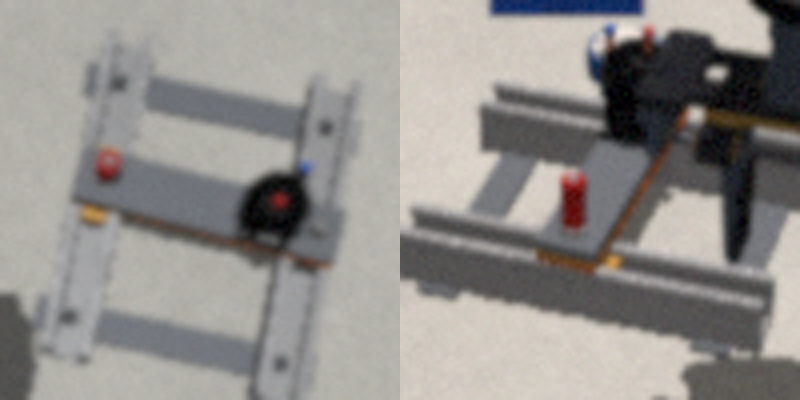

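The pin stands upright with its collar on the foot. The handle spans rows 150–161 against 149–161 expected when seated, the pack is flush, and the gripper is clear. Handing in.

```bash
python3 -c "
from workcell import manip
print(manip.close_job(), manip.get_obs()['clock'])"
```

```text
the job is handed in; nothing more can be done
the job is handed in; nothing more can be done
```

The pin is through the foot, both strips and into the channel nut, with its collar on the foot, and I handed the job in at about 20.6 s of the 72 s allowed.

- **Aligning the pack:** I squeezed the foot and both strips together between the fingers without lifting them. They closed to 45.9 mm, against plates 46 mm wide.
- **Finding the bore:** With the red pin through the plates, I swung the pack along the slot and felt for the bore. Force stayed at 13 N or less at the readings taken after each move.
- **Seating the pin:** The collar touched at the expected height (tool at 0.1518 m against 0.1519 m) with 6 N. I then let go and moved clear.

**Last checks:** In the side picture the handle stands upright at rows 150–161, against 149–161 expected when seated. The plates look flush, and the tool force is about zero. I did not re-measure the bystanders at the end; none was touched as far as I saw.

**Disagreements:**
- The bore was about 4–5 mm further along the slot than my picture estimate of the nut's centre; the feeling corrected this.
- The network's first stud and foot-hole positions were about 1 cm off my own readings, so I used mine.

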